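# Clip a check weight into a load cell's snap hook

## Robot

A 6-joint arm with a two-finger parallel gripper is mounted at the origin on a cart in front of the work surface, level with it; the furniture and walls round the work are solid. World frame = base frame: x ahead of the robot, y to its left, z up, the work surface at z = 0. Lengths are in m, angles in rad, forces in N, time in s.
With the tool pointing down it reaches from about 0.35 to 0.925 m from the base axis. Payload 6.4 kg.
Tool frame: the origin (TCP) lies midway between the tips of the shut fingers; the grasp point (between the pads) lies 19 mm behind it; z points along the fingers, y is the line along which they close (so a half turn about z gives the same grasp; the last joint's range is limited). The gripper opens to 85 mm and grips with 20 to 120 N. Pads are 22 mm wide; open, the fingers measure 114 mm over their backs; the gripper's body (76 mm by 85 mm) begins 54 mm behind the grasp point. The pads swing forward as they close: fully open they stand 13 mm farther back than shut.
Start: joints at [-1.297, 0.245, 1.558, -0, 1.339, -0.174], TCP at [0.281, -0.586, 0.231] pointing down, gripper open.
Joint ranges: [-3.13, 3.13], [-1.02, 2.26], [0.13, 2.54], [-0.95, 4.09], [0.21, 2.88], [-2.74, 2.74]. Speed limits (rad/s): [2.57, 2.57, 3.14, 3.14, 3.14, 3.14].

## Interface

Orientations are given as a 3x3 rotation matrix whose columns are the frame's x, y, z axes.
In Python, from bench import readout, get_image, get_calibration, ticket gives the robot as it stands.
- The arm moves only by the tool step_arm, never from a script. Its argument "targets" is a list of rows, each a list of 5 numbers: the shift along the world's x, y, z in mm, then the turn about the world's z in rad, then the opening, from 0 (shut) to 1 (fully open). In form: [[dx, dy, dz, twist, gripper], ...]. A call has 1 to 5 rows; each row shifts and turns the commanded pose from where the row before left it; what a row does not reach is not made up. A row lasts 1/10 s, in which the tool goes at most 50 mm and 8.59 degrees, less where a joint would pass 70% of its speed; a pose out of reach is approached as far as the arm can. A call is refused whole if a number of a shift passes 50 or a number of a turn 0.15, either way. A call with a gripper value outside its range is refused whole. The fingers move at their own pace and stop on an object; "newtons" is the grip in N (left out, the last holds). Time passes only in rows, so rows that do not move let the fingers close. It gives the time, the measured TCP pose, the force, the opening and the grip force at its end, in the units of the state.
- readout.observe(): the state, without advancing time (a new reading comes with each control period).
- get_image(name): name is "scene" or "side" or "wrist"; returns the picture (400x640x3 uint8, red, green, blue); there is no depth.
- get_calibration(name): a dict with "fov_y" (degrees; the focal length in pixels is half the picture's height over the tangent of half this angle, whatever the lens; pixels are square), "cx", "cy" (the principal point, pixels), "extrinsics" (4x4, takes a point from camera to world coordinates). Camera axes: x right, y up, looking along -z (the intrinsics and any distortion apply to the point x, -y, -z); pixel columns grow to the right and rows downward; lengths in m; the calibration is good to about 2 mm. The wrist camera is an equidistant fisheye: a pixel r from the principal point sees the ray r / f radians off the axis. A picture is of the moment at which its call begins: read the wrist's pose just before it. get_calibration takes no time and is no camera call; for the wrist camera it gives the pose at the moment of the call.
- ticket.close_job(): hands the job in; it is judged then, once.
The state is a dict: "time": time; "joints": joint angles; "joint_vel": joint speeds; "joint_torque": joint torques, N m; "tool_pos": TCP position; "orientation": TCP orientation; "wrist_force": force on the tool from outside, world axes, zero at the start; "wrist_torque": the same for the moment, N m; "gripper_width": finger opening in m; "grasp_force": force on a finger pad.
Only numpy, scipy, OpenCV 4.12 (cv2) and the standard library are available. Lean on these libraries where they do the work, as an engineer would, in place of code of your own. Each camera call takes 0.05 s, during which the arm holds its last target. There are 200 camera calls.

## Task

Load the load-cell stand for its check: pick up the larger of the two brass check weights, push the cross pin of its eye in against the sprung gate of the snap hook at the end of the beam until the pin is past the nose and the gate has snapped shut behind it, then let the weight down so that it hangs freely and still in the bottom of the hook. The hook gives way on its sprung shank as you push, so feel your way in and do not force hook or gate, do not drop the weight, and leave the smaller weight, the reference sphere stand and the machined bracket where they stand.

Things in the scene. Friction and masses are not known exactly. Their poses are not given: they have to be found in the camera images.
- check_weight: larger check weight, about 0.4 kg, 97 mm high: brass cylinder 44 mm wide, 32 mm high, with a steel stirrup eye on top. Origin: centre of its underside, z up. Eye: two flat upright cheeks, 12 mm (x) by 6 mm (y), outer faces at y = -21 and +21 mm, up to z = 97 mm, joined by a cross pin at z = 85 mm. Pinch it across the cheeks (42 mm), near the pin. Same front and back
- check_weight_pin (a point): centre of the round cross pin (8 mm thick, along y) of the larger weight's eye, 85 mm above its underside, axes as the weight's. The window under the pin is 30 mm wide (y) and 44 mm high: the hook's nose and bow go through it along x
- snap_hook: snap hook of 8 mm steel bar at the beam's end, in an upright plane, mouth towards the robot. Origin: middle of its bow, 127.5 mm above the worktop; z up, +x from the gate in towards the spine (the pin's way in). Bow: half circle below the origin, inner radius 11.5 mm; nose at x = -15.5, spine at +15.5 mm; top arm up to z = 53 mm, nothing above it. At most 10 mm wide (y), gate hinge pin 14 mm
- hook_seat (a point): where the pin's middle lies when the weight hangs in the bow: (0, 0, -7.5) mm in the hook's frame. The hook's shank is spring-buffered: pushed at the gate the whole hook slides back along +x, by 36 mm at most, more than the gate opens, and returns when let go, so it does not stay where it was measured: judge the push by its force and the gate. More than 20 N of contact on hook and gate is too much
- nose_top (a point): centre of the flat top, 9.6 mm across, of the hook's nose: (-15.5, 0, 9) mm in the hook's frame. The pin goes in over it and down behind it: to clear it on the way down the pin's middle must be more than 9 mm further along the hook's +x than this point, against the pushed-in gate
- gate (a joint): brass gate, 6 mm bar, 48 mm long, hinged at its top at (-8, 0, 48) mm in the hook's frame, hanging to just inside the nose. 0 = shut, 0.40 rad = fully in at its stop; its spring shuts it: about 6 N just over the nose to start it, 12 N at the stop. At the stop a pin with its middle at z = 17 mm is at x = -3 mm. It snaps shut as the pin sinks behind the nose
- small_weight: smaller check weight of the same shape (brass 32 mm wide, 26 mm high, 77 mm over all, eye 32 mm wide) on the same black rubber mat (3 mm thick); a bystander. Origin: centre of its underside
- load_stand: load-cell stand, fixed. Origin under the middle of its grey base plate (220 x 120 x 14 mm), x away from the robot. The hook's bow is at x = -70 mm; column at x = 62 to 98 mm with an indicator box on top (to 250 mm); the beam, 26 mm wide, 155 to 185 mm high, reaches from the column to x = -11 mm, its bush to x = -20 mm; the hook's shank slides in it
- ref_sphere: black reference sphere stand, 83 mm across the foot, 187 mm high; a bystander. Origin: centre of its underside
- bracket: machined L-shaped aluminium bracket with holes, 51 x 67 x 42 mm; a bystander. Origin: centre of its underside
Mind the look-alikes: they are no part of the job. What is shaped like the check_weight but green is not meant.

How it is judged:
By the outcome, as a careful person would: the job done as asked, in the order asked, and still so for the second after the job is handed in, with the robot touching nothing.
It also fails if it takes over 67 s, if anything falls off the work surface, if the arm or the gripper's body presses on something with over 40 N, if the wrist force passes 120 N, or if a joint passes its speed limit or range.

## Working session

There is one attempt and no reset: what is moved stays moved. The work goes in short steps, Python scripts to look and compute and a tool call to move; the robot and the scene stay as the last step left them, time stands still between calls to the robot, and variables do not carry over. Pictures are saved under pics/ and viewed, at most 10 in all, crops included, and the job is handed in when it is done.

Besides the shell and the picture viewer there is one more tool, called by a JSON object that holds its "name" and its "arguments", one argument or row to a line. step_arm: Moves the arm, as the interface text tells. Its arguments: {"type":"object","properties":{"targets":{"type":"array"},"newtons":{"type":"number"}},"required":["targets"]}

```bash
mkdir -p pics; cat > h.py <<'E'
import numpy as np, cv2
from bench import readout,get_image,get_calibration,ticket
def snap(n,f):
    c=get_calibration(n); im=np.array(get_image(n)); cv2.imwrite('pics/'+f+'.png',im[:,:,::-1]); np.save('pics/'+f+'.npy',im)
    np.save('pics/'+f+'_c.npy',c,allow_pickle=True); return im,c
def load(f): return np.load('pics/'+f+'.npy'),np.load('pics/'+f+'_c.npy',allow_pickle=True).item()
def ray(c,u,v,fish=False):
    f=200/np.tan(np.radians(c['fov_y'])/2); a=np.array([u-c['cx'],v-c['cy']])/f
    if fish:
        t=np.hypot(*a); d=np.array([*(a/t*np.sin(t) if t>0 else a),np.cos(t)])
    else: d=np.array([a[0],a[1],1.])
    d=d*[1,-1,-1]; E=np.array(c['extrinsics']); d=E[:3,:3]@d
    return E[:3,3],d/np.linalg.norm(d)
def onz(c,u,v,z,fish=False):
    o,d=ray(c,u,v,fish); return o+d*(z-o[2])/d[2]
def tri(rs):
    A=sum(np.eye(3)-np.outer(d,d) for o,d in rs); b=sum((np.eye(3)-np.outer(d,d))@o for o,d in rs)
    p=np.linalg.solve(A,b); return p,[round(1000*np.linalg.norm(np.cross(p-o,d)),1) for o,d in rs]
def proj(c,p,fish=False):
    E=np.array(c['extrinsics']); q=E[:3,:3].T@(np.array(p)-E[:3,3]); q=q*[1,-1,-1]
    f=200/np.tan(np.radians(c['fov_y'])/2)
    if fish:
        r=np.hypot(q[0],q[1]); t=np.arctan2(r,q[2]); return c['cx']+f*t*q[0]/r,c['cy']+f*t*q[1]/r
    return c['cx']+f*q[0]/q[2],c['cy']+f*q[1]/q[2]
E
python3 - <<'E'
from h import *
for n in ('scene','side','wrist'):
    im,c=snap(n,n+'0'); print(n,{k:np.round(v,3).tolist() if not isinstance(v,str) else v for k,v in c.items()})
print(readout.observe())
a=np.vstack([load('scene0')[0],load('side0')[0]]); cv2.imwrite('pics/both.png',cv2.resize(a,None,fx=.75,fy=.75,interpolation=cv2.INTER_AREA)[:,:,::-1])
E
```

```text
scene {'fov_y': 48.153, 'cx': 323.934, 'cy': 205.177, 'extrinsics': [[0.498, 0.376, -0.782, -0.145], [-0.867, 0.201, -0.456, -0.642], [-0.014, 0.905, 0.426, 0.537], [0.0, 0.0, 0.0, 1.0]]}
side {'fov_y': 46.924, 'cx': 312.789, 'cy': 198.441, 'extrinsics': [[-0.941, 0.14, -0.307, 0.222], [-0.337, -0.376, 0.863, 0.769], [0.005, 0.916, 0.401, 0.556], [0.0, 0.0, 0.0, 1.0]]}
wrist {'fov_y': 65.706, 'cx': 315.593, 'cy': 201.984, 'extrinsics': [[0.433, 0.861, 0.266, 0.349], [-0.902, 0.414, 0.126, -0.554], [-0.002, -0.294, 0.956, 0.373], [0.0, 0.0, 0.0, 1.0]]}
{'time': 0.15, 'joints': array([-1.29711015e+00,  2.45665669e-01,  1.55875291e+00,  1.01830504e-05,
        1.33868879e+00, -1.74121288e-01]), 'joint_vel': array([ 0.00063443, -0.00140001, -0.00148905, -0.00101271,  0.00018652,
       -0.00084476]), 'joint_torque': array([ 1.73299463e-04, -4.29986286e+01, -3.26551437e+01, -8.73883528e-05,
        3.52665520e-03, -1.12145173e-05]), 'tool_pos': array([ 0.28132027, -0.58548917,  0.2304156 ]), 'orientation': array([[ 9.01399688e-01,  4.32987809e-01, -3.99861329e-04],
       [ 4.32987908e-01, -9.01398545e-01,  1.46102429e-03],
       [ 2.72171286e-04, -1.49010196e-03, -9.99998853e-01]]), 'wrist_force': array([ 0.30614913, -0.06379635,  0.3596775 ]), 'wrist_torque': array([ 0.01200954, -0.03649158,  0.06246479]), 'grasp_force': 0.0, 'gripper_width': 0.0856396144876564}
```

View pics/scene0.png

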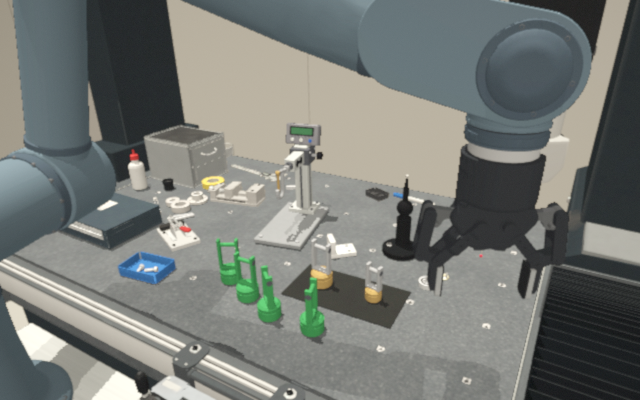

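View pics/side0.png

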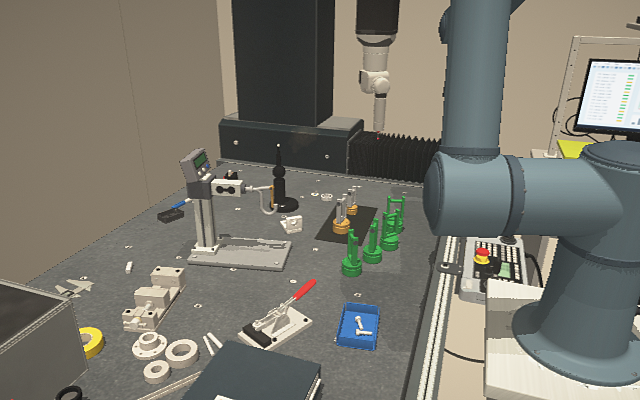

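Scene: the candidates are the larger brass weight at (321,268), the small brass weight at (374,287), and the green look-alikes at (229,262), (247,280), (269,298) and (312,312). By the description I choose the larger brass one at (321,268). In the side view it is at (342,215), and the hook is at about (267,200).

```bash
python3 - <<'E'
from h import *
a,_=load('scene0'); b,_=load('side0')
A=cv2.resize(a[140:310,250:410],None,fx=3.2,fy=3.2,interpolation=cv2.INTER_CUBIC)[:544]
B=cv2.resize(b[150:286,180:360],None,fx=4,fy=4,interpolation=cv2.INTER_CUBIC)
cv2.imwrite('pics/cropA.png',A[:,:,::-1]);cv2.imwrite('pics/cropB.png',B[:,:,::-1])
for n in('scene0','side0'):
    im,c=load(n); h=cv2.cvtColor(im,cv2.COLOR_RGB2HSV)
    for nm,lo,hi in(('brass',(8,110,80),(24,255,255)),('green',(50,120,50),(75,255,255))):
        m=cv2.inRange(h,lo,hi); k,l,s,ce=cv2.connectedComponentsWithStats(m)
        for i in range(1,k):
            if s[i,4]>25: print(n,nm,s[i],ce[i].round(1),onz(c,*ce[i],.018).round(3))
E
```

```text
scene0 brass [311 270  22  19 269] [322.4 279.2] [ 0.503 -0.258  0.018]
scene0 brass [365 288  17  15 195] [372.3 295.7] [ 0.501 -0.369  0.018]
scene0 green [ 217  239   42   64 1069] [238.8 276.2] [ 0.43  -0.103  0.018]
scene0 green [258 266  23  56 666] [268.1 301.3] [ 0.391 -0.205  0.018]
scene0 green [301 278  23  59 790] [311.8 313.7] [ 0.4   -0.296  0.018]
side0 brass [269 185   6  23  56] [271.7 195.2] [ 0.755 -0.369  0.018]
side0 brass [347 205  11  10  90] [352.  209.8] [ 0.506 -0.353  0.018]
side0 brass [333 218  17  17 211] [341.  226.4] [ 0.506 -0.246  0.018]
side0 brass [473 254  10   9  36] [477.4 258.5] [ 0.173 -0.201  0.018]
side0 brass [481 256   9   8  26] [486.  258.9] [ 0.154 -0.206  0.018]
side0 brass [ 85 336  19  23 176] [ 94.7 349.2] [0.763 0.324 0.018]
side0 green [ 363  196   42   68 1167] [384.3 234.5] [ 0.393 -0.242  0.018]
side0 green [342 229  20  48 516] [351.5 257.4] [ 0.44  -0.107  0.018]
```

View pics/cropA.png

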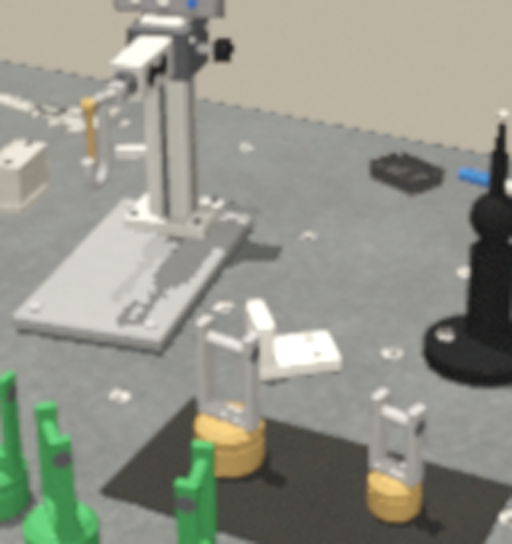

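View pics/cropB.png

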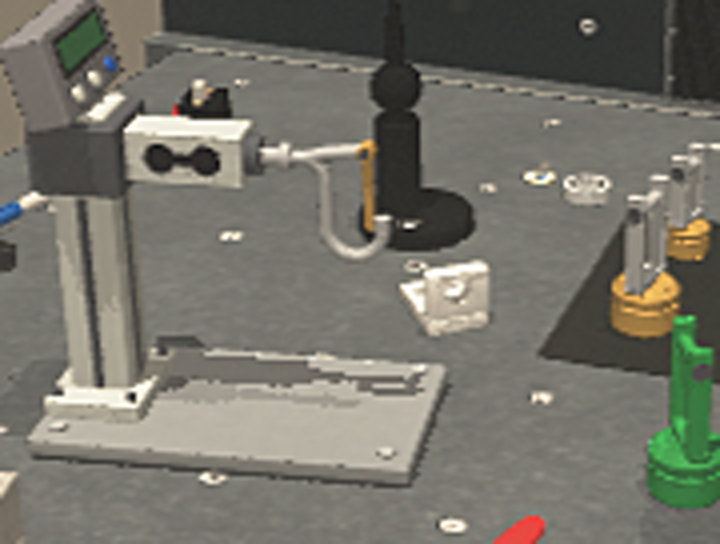

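The crops show the large brass weight's cheeks, pin and window. The gate hinge, nose and base plate corners are all visible in both views, so I'll measure from those.

```bash
python3 - <<'E'
from h import *
_,a=load('scene0'); _,b=load('side0')
A=lambda x,y:(250+x/3.2,140+y/3.2); B=lambda x,y:(180+x/4,150+y/4)
for n,p,q in(('hinge',(88,103),(367,149)),('nose',(100,165),(381,220)),('bowbot',(93,184),(355,254)),('w cheek L top',(205,322),(657,180)),('w cheek R top',(252,338),(634,200)),
 ('pin',(229,338),(646,205)),('w base',(231,470),(645,330)),('bushend',(120,82),(255,160))):
    r=tri([ray(a,*A(*p)),ray(b,*B(*q))]); print(n,r[0].round(4),r[1])
for p in((18,322),(162,345),(250,215),(125,200)): print('A',onz(a,*A(*p),.014).round(3))
for p in((410,480),(445,365),(32,453),(155,345)): print('B',onz(b,*B(*p),.014).round(3))
for p in((272,375),(340,365),(258,305)):print('br A',onz(a,*A(*p),.0).round(3))
for p in((430,333),(488,315),(400,280)):print('br B',onz(b,*B(*p),.0).round(3))
E
```

```text
hinge [ 0.6182 -0.077   0.176 ] [np.float64(0.9), np.float64(0.9)]
nose [ 0.6155 -0.0858  0.1307] [np.float64(1.5), np.float64(1.5)]
bowbot [ 0.6249 -0.0729  0.1116] [np.float64(0.8), np.float64(0.8)]
w cheek L top [ 0.499  -0.2439  0.1065] [np.float64(1.1), np.float64(1.1)]
w cheek R top [ 0.5207 -0.2622  0.0854] [np.float64(2.6), np.float64(2.6)]
pin [ 0.5099 -0.252   0.088 ] [np.float64(2.7), np.float64(2.7)]
w base [ 0.507  -0.255  -0.0042] [np.float64(0.2), np.float64(0.2)]
bushend [ 0.6794 -0.0617  0.1678] [np.float64(2.2), np.float64(2.2)]
A [ 0.569 -0.038  0.014]
A [ 0.592 -0.149  0.014]
A [ 0.81  -0.099  0.014]
A [0.785 0.012 0.014]
B [ 0.568 -0.012  0.014]
B [ 0.599 -0.137  0.014]
B [0.775 0.035 0.014]
B [ 0.776 -0.098  0.014]
br A [ 0.614 -0.227  0.   ]
br A [ 0.649 -0.263  0.   ]
br A [ 0.698 -0.169  0.   ]
br B [ 0.633 -0.196  0.   ]
br B [ 0.607 -0.232  0.   ]
br B [ 0.682 -0.259  0.   ]
```

{"name": "step_arm", "arguments": {
  "targets": [
    [25,37,8,0.149,1],
    [25,37,8,0.149,1],
    [25,37,8,0.149,1],
    [25,37,8,0.149,1],
    [25,37,8,0.149,1]
  ]
}}

```text
time: 0.65
tool_pos: [0.407, -0.3992, 0.2713]
orientation: [[0.364, 0.932, -0.0], [0.932, -0.364, 0.0], [0.0, -0.0, -1.0]]
wrist_force: [0.7, -1.3, -0.2]
gripper_width: 0.0853
grasp_force: 0.0
```

{"name": "step_arm", "arguments": {
  "targets": [
    [25,37,0,0.149,1],
    [25,37,0,0.149,1],
    [25,37,0,0.149,1],
    [25,37,0,0.149,1],
    [0,0,0,0.149,1]
  ]
}}

```text
time: 1.15
tool_pos: [0.5083, -0.2487, 0.271]
orientation: [[-0.37, 0.929, 0.0], [0.929, 0.37, 0.001], [0.001, 0.001, -1.0]]
wrist_force: [0.3, -2.1, -0.2]
gripper_width: 0.0852
grasp_force: 0.0
```

{"name": "step_arm", "arguments": {
  "targets": [
    [0,0,0,0.149,1],
    [0,0,0,0.149,1],
    [0,0,0,0.149,1],
    [0,0,0,0.149,1],
    [0,0,0,0.149,1]
  ]
}}

```text
time: 1.65
tool_pos: [0.5063, -0.2527, 0.2709]
orientation: [[-0.899, 0.437, -0.001], [0.437, 0.899, 0.0], [0.001, 0.0, -1.0]]
wrist_force: [0.4, -0.8, 0.3]
gripper_width: 0.0854
grasp_force: 0.0
```

{"name": "step_arm", "arguments": {
  "targets": [
    [0,0,0,0.149,1],
    [0,0,0,0.149,1],
    [0,0,0,0.149,1],
    [0,0,0,0.149,1],
    [0,0,0,0,1]
  ]
}}

```text
time: 2.15
tool_pos: [0.5063, -0.2528, 0.2709]
orientation: [[-0.991, -0.136, -0.0], [-0.136, 0.991, 0.0], [0.0, 0.0, -1.0]]
wrist_force: [0.1, 0.4, 0.3]
gripper_width: 0.085
grasp_force: 0.0
```

```bash
python3 - <<'E'
from h import *
im,c=snap('wrist','w1'); s=readout.observe(); print(s['time'],s['tool_pos'].round(4),s['joints'].round(3),s['orientation'].round(3).tolist(),s['wrist_force'].round(2))
print(np.round(c['extrinsics'],3)); print(proj(c,(.507,-.253,.088),True))
E
```

```text
2.2 [ 0.5063 -0.2528  0.271 ] [-0.663  0.017  1.735 -0.     1.389 -2.368] [[-0.991, -0.134, -0.0], [-0.134, 0.991, 0.0], [0.0, 0.0, -1.0]] [-0.9  -0.07 -0.52]
[[-0.136 -0.947 -0.292  0.432]
 [ 0.991 -0.13  -0.041 -0.264]
 [ 0.    -0.295  0.955  0.413]
 [ 0.     0.     0.     1.   ]]
(np.float64(316.37947121571136), np.float64(180.3824637233792))
```

View pics/w1.png

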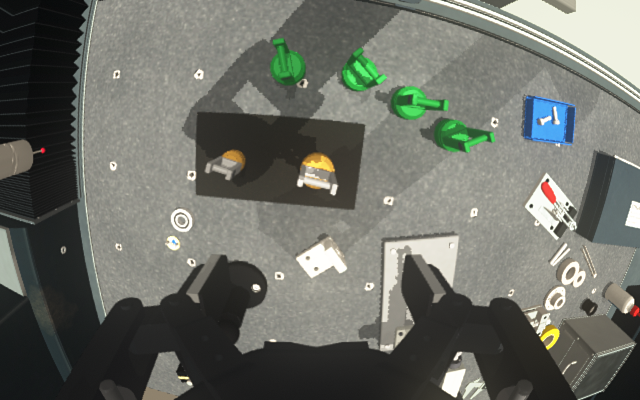

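The wrist view shows the chosen weight at (318,170), with its cheek tops at about (301,183) and (335,188). The small weight is at (230,160), the greens lie nearer the robot, and the bracket is at (322,256). The right finger hides the hook, so I'll move over it for the second view.

{"name": "step_arm", "arguments": {
  "targets": [
    [24,38,3,0.03,1],
    [24,38,3,0.03,1],
    [24,38,3,0,1],
    [24,38,3,0,1],
    [0,0,0,0,1]
  ]
}}

```text
time: 2.7
tool_pos: [0.6043, -0.0967, 0.2836]
orientation: [[-0.98, -0.198, 0.001], [-0.198, 0.98, 0.001], [-0.001, 0.001, -1.0]]
wrist_force: [-0.2, -0.5, 0.2]
gripper_width: 0.0854
grasp_force: 0.0
```

{"name": "step_arm", "arguments": {
  "targets": [
    [0,0,0,0,1]
  ]
}}

```text
time: 2.8
tool_pos: [0.6026, -0.1001, 0.283]
orientation: [[-0.981, -0.196, -0.001], [-0.196, 0.981, -0.0], [0.001, -0.0, -1.0]]
wrist_force: [0.5, -0.3, 0.3]
gripper_width: 0.0856
grasp_force: 0.0
```

```bash
python3 - <<'E'
from h import *
im,c=snap('wrist','w2'); s=readout.observe(); print(s['time'],s['tool_pos'].round(4),s['orientation'].round(3).tolist())
im1,_=load('w1')
u,v=map(int,proj(c,(.507,-.253,.09),True)); u2,v2=map(int,proj(c,(.62,-.077,.15),True)); print(u,v,u2,v2)
def cr(im,u,v,w,f): 
    u=max(w,min(639-w,u)); v=max(w,min(399-w,v)); print('off',u-w,v-w,f); return cv2.resize(im[v-w:v+w,u-w:u+w],(390,390),interpolation=cv2.INTER_CUBIC)
C=np.hstack([cr(im1,318,172,30,6.5),cr(im,u,v,30,6.5)]); cv2.imwrite('pics/c2.png',C[:,:,::-1])
E
```

```text
2.85 [ 0.6022 -0.101   0.2829] [[-0.981, -0.195, -0.001], [-0.195, 0.981, -0.0], [0.001, 0.0, -1.0]]
198 71 337 214
off 288 142 6.5
off 168 41 6.5
```

View pics/c2.png

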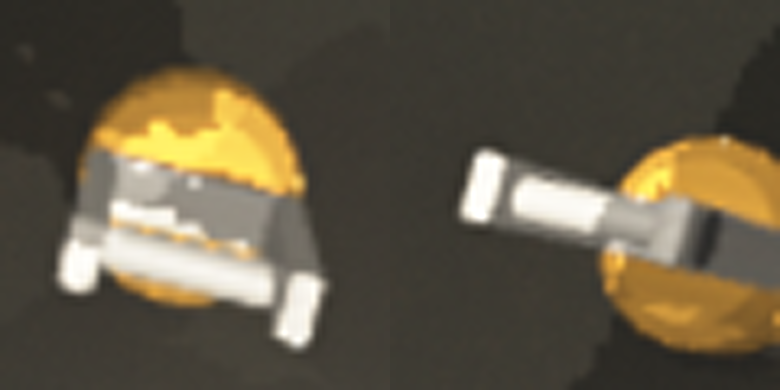

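View pics/w2.png

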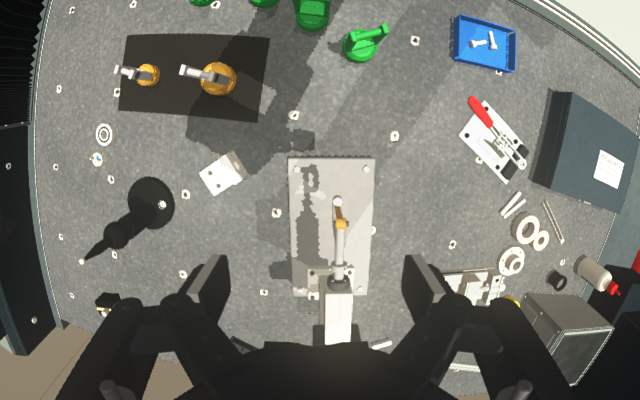

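The crops show both cheek tops of the big brass weight in each view. The w2 view shows the hook nose at (337,202), the gate hinge at (340,223), and the shank running down to the bush at (338,280).

```bash
python3 - <<'E'
from h import *
_,a=load('w1'); im2,b=load('w2'); _,s=load('scene0'); _,d=load('side0')
A=lambda x,y:ray(s,250+x/3.2,140+y/3.2); B=lambda x,y:ray(d,180+x/4,150+y/4)
L=tri([ray(a,300.2,183.5,1),ray(b,182.6,69.8,1)]); R=tri([ray(a,334,189.5,1),ray(b,213.1,76.7,1)]); print(L,R)
L1=onz(a,300.2,183.5,.1,1);R1=onz(a,334,189.5,.1,1);print(L1.round(4),R1.round(4),np.linalg.norm(L1-R1),np.arctan2(*(R1-L1)[1::-1]),(L1+R1)/2)
L2=onz(b,182.6,69.8,.1,1);R2=onz(b,213.1,76.7,.1,1);print(L2.round(4),R2.round(4),np.linalg.norm(L2-R2),np.arctan2(*(R2-L2)[1::-1]),(L2+R2)/2)
for n,im,c,box in(('w1',load('w1')[0],a,(270,140,350,210)),('w2',im2,b,(190,50,250,110))):
    h=cv2.cvtColor(im,cv2.COLOR_RGB2HSV)[box[1]:box[3],box[0]:box[2]]; m=cv2.inRange(h,(8,120,60),(28,255,255)); x,y,w,hh=cv2.boundingRect(m); print(n,'brass',x+box[0],y+box[1],w,hh)
for n,p,q,r in(('hinge',(88,103),(367,149),(340.5,222)),('nose',(100,165),(381,219),(337,202))):
    t=tri([A(*p),B(*q),ray(b,*r,1)]); print(n,t[0].round(4),t[1])
print('nose on z',onz(b,337,202,.1365,1),'hinge',onz(b,340.5,222,.1785,1))
h=cv2.cvtColor(im2,cv2.COLOR_RGB2HSV); m=cv2.inRange(h,(8,110,80),(26,255,255)); m[:190]=0;m[250:]=0;m[:,:320]=0;m[:,360:]=0
ys,xs=np.nonzero(m);print('gate',xs.min(),xs.max(),ys.min(),ys.max(),xs.mean(),ys.mean())
g=im2.astype(int).min(2)
for y in(196,199,202,205,208,212,235,245,255,265,275): 
    r=g[y,322:358]; print(y,r.tolist())
for p in((289,158),(376,158),(288,296),(371,296)): print('plate',onz(b,*p,.014,1).round(4))
E
```

```text
(array([ 0.50853733, -0.26895184,  0.10083186]), [np.float64(1.2), np.float64(1.2)]) (array([ 0.51199914, -0.23294446,  0.09529954]), [np.float64(0.7), np.float64(0.7)])
[ 0.5098 -0.2697  0.1   ] [ 0.5114 -0.2338  0.1   ] 0.03591801913008044 1.5262649320106207 [ 0.51060671 -0.25172454  0.1       ]
[ 0.5075 -0.2685  0.1   ] [ 0.5117 -0.2309  0.1   ] 0.037899059716352025 1.4603775555407168 [ 0.50959016 -0.24969024  0.1       ]
w1 brass 300 152 35 37
w2 brass 200 62 37 34
hinge [ 0.6181 -0.0767  0.176 ] [np.float64(1.0), np.float64(0.9), np.float64(0.4)]
nose [ 0.6146 -0.0818  0.1317] [np.float64(4.4), np.float64(1.6), np.float64(4.4)]
nose on z [ 0.61226002 -0.07806092  0.1365    ] hinge [ 0.61702332 -0.07674602  0.1785    ]
gate 335 346 207 228 339.56875 219.50625
196 [221, 221, 223, 221, 203, 200, 200, 200, 200, 201, 200, 177, 146, 122, 113, 123, 124, 134, 160, 186, 199, 199, 199, 199, 199, 199, 202, 201, 202, 201, 202, 202, 202, 202, 201, 200]
199 [218, 209, 199, 199, 197, 199, 200, 202, 209, 219, 160, 149, 208, 240, 240, 240, 240, 240, 233, 208, 199, 201, 202, 202, 201, 199, 199, 1
[... 1117 characters left out ...]
, 223, 222, 221, 221, 222]
255 [197, 196, 196, 195, 194, 193, 193, 194, 194, 196, 197, 195, 169, 152, 170, 196, 209, 218, 221, 220, 209, 195, 219, 223, 223, 223, 221, 221, 220, 221, 220, 220, 221, 222, 224, 223]
265 [122, 122, 123, 122, 121, 123, 158, 168, 151, 122, 126, 122, 115, 113, 129, 143, 124, 122, 123, 121, 118, 114, 119, 142, 165, 178, 180, 171, 140, 141, 172, 204, 221, 222, 222, 222]
275 [136, 136, 135, 136, 136, 136, 122, 96, 81, 88, 98, 101, 142, 178, 201, 216, 227, 229, 227, 225, 215, 183, 97, 97, 110, 154, 211, 240, 241, 249, 254, 245, 226, 222, 224, 224]
plate [ 0.5997 -0.1384  0.014 ]
plate [ 0.5761 -0.023   0.014 ]
plate [ 0.8158 -0.1037  0.014 ]
plate [0.7912 0.0271 0.014 ]
```

Measured: weight eye centre at (0.510, −0.251), cheek tops at z ≈ 0.098 (text: 0.100), and cheek line at 1.49 rad. The hook bow is at about (0.6267, −0.0745) with yaw 0.20 (hinge z 0.176, text 0.1755). The sizes and heights agree with the text, so I'll go to the weight.

{"name": "step_arm", "arguments": {
  "targets": [
    [-23,-37.5,0,-0.07,1],
    [-23,-37.5,0,-0.07,1],
    [-23,-37.5,0,-0.07,1],
    [-23,-37.5,-20,-0.07,1],
    [0,0,-30,0,1]
  ]
}}

```text
time: 3.35
tool_pos: [0.5084, -0.2568, 0.2351]
orientation: [[-0.996, 0.093, 0.003], [0.093, 0.996, -0.005], [-0.004, -0.004, -1.0]]
wrist_force: [0.3, 0.7, -1.0]
gripper_width: 0.0854
grasp_force: 0.0
```

{"name": "step_arm", "arguments": {
  "targets": [
    [0,0,-35,0,1],
    [0,0,-30,0,1],
    [0,0,0,0,1],
    [0,0,0,0,1]
  ]
}}

```text
time: 3.75
tool_pos: [0.5099, -0.2517, 0.1687]
orientation: [[-0.996, 0.085, -0.0], [0.085, 0.996, 0.0], [0.0, 0.0, -1.0]]
wrist_force: [1.1, -0.4, 0.9]
gripper_width: 0.0855
grasp_force: 0.0
```

```bash
python3 - <<'E'
from h import *
im,c=snap('wrist','w3'); s=readout.observe(); print(s['time'],s['tool_pos'].round(4),s['orientation'].round(3).tolist())
u,v=map(int,proj(c,(.51,-.2507,.1),True)); print(u,v)
w=60;C=cv2.resize(im[v-w:v+w,u-w-20:u+w+20],None,fx=5,fy=5,interpolation=cv2.INTER_CUBIC);print(u-w-20,v-w); cv2.imwrite('pics/c3.png',C[:,:,::-1])
E
```

```text
3.8 [ 0.5108 -0.2521  0.17  ] [[-0.996, 0.084, 0.002], [0.084, 0.996, -0.002], [-0.002, -0.001, -1.0]]
318 215
238 155
```

View pics/c3.png

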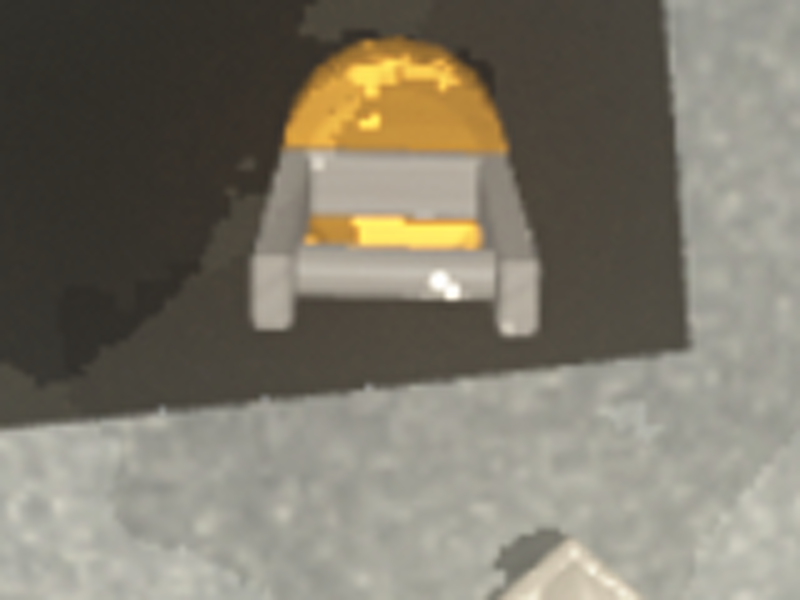

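The crop shows the brass weight squared up, with cheek tops at pixels (292,214) and (342,214) and the pin between them. It is centred within 1 mm. I'll descend.

{"name": "step_arm", "arguments": {
  "targets": [
    [0,1,-35,0.01,1],
    [0,0,-35,0,1],
    [0,0,-22,0,1],
    [0,0,0,0,1],
    [0,0,0,0,1]
  ]
}}

```text
time: 4.3
tool_pos: [0.5117, -0.2509, 0.0785]
orientation: [[-0.997, 0.073, 0.003], [0.073, 0.997, -0.002], [-0.003, -0.002, -1.0]]
wrist_force: [0.3, 0.2, 0.2]
gripper_width: 0.0855
grasp_force: 0.0
```

{"name": "step_arm", "arguments": {
  "targets": [
    [0,0,0,0,0.5],
    [0,0,0,0,0.3],
    [0,0,0,0,0.3],
    [0,0,0,0,0.3],
    [0,0,0,0,0.3]
  ],
  "newtons": 70
}}

```text
time: 4.8
tool_pos: [0.5116, -0.2509, 0.0781]
orientation: [[-0.997, 0.073, 0.003], [0.073, 0.997, -0.002], [-0.003, -0.002, -1.0]]
wrist_force: [0.1, -0.9, 6.2]
gripper_width: 0.0404
grasp_force: 71.6
```

{"name": "step_arm", "arguments": {
  "targets": [
    [0,0,10,0,0.3],
    [0,0,20,0,0.3],
    [0,0,25,0,0.3],
    [0,0,25,0,0.3],
    [0,0,0,0,0.3]
  ]
}}

```text
time: 5.3
tool_pos: [0.5121, -0.2511, 0.1599]
orientation: [[-0.997, 0.073, 0.005], [0.073, 0.997, -0.004], [-0.006, -0.004, -1.0]]
wrist_force: [0.5, 0.0, -3.2]
gripper_width: 0.0404
grasp_force: 71.5
```

{"name": "step_arm", "arguments": {
  "targets": [
    [10,30,0,0.055,0.3],
    [12,36,0,0.055,0.3],
    [12,36,0,0.055,0.3],
    [12,36,0,0.055,0.3],
    [10,26.5,0,0.053,0.3]
  ]
}}

```text
time: 5.8
tool_pos: [0.5654, -0.0828, 0.1541]
orientation: [[-0.979, -0.202, -0.003], [-0.202, 0.979, 0.002], [0.003, 0.002, -1.0]]
wrist_force: [0.9, 0.1, -3.4]
gripper_width: 0.0399
grasp_force: 71.9
```

{"name": "step_arm", "arguments": {
  "targets": [
    [0,0,-11,0,0.3],
    [0,0,-12,0,0.3],
    [0,0,0,0,0.3],
    [0,0,0,0,0.3],
    [0,0,0,0,0.3]
  ]
}}

```text
time: 6.3
tool_pos: [0.5664, -0.0863, 0.1334]
orientation: [[-0.98, -0.197, 0.0], [-0.197, 0.98, -0.0], [-0.0, -0.0, -1.0]]
wrist_force: [-0.4, 0.0, -3.9]
gripper_width: 0.0403
grasp_force: 72.0
```

```bash
python3 - <<'E'
from h import *
s=readout.observe(); print(s['time'],s['tool_pos'].round(4),s['orientation'].round(3).tolist(),s['wrist_force'].round(2),s['gripper_width'],s['grasp_force'])
im,c=snap('wrist','w4'); b,d=snap('side','side4'); 
u,v=map(int,proj(c,(.59,-.08,.15),True)); p,q=map(int,proj(d,(.59,-.08,.13)));print(u,v,p,q)
C=np.hstack([cv2.resize(im[v-50:v+50,u-50:u+50],(400,400),interpolation=cv2.INTER_CUBIC),cv2.resize(b[q-50:q+50,p-50:p+50],(400,400),interpolation=cv2.INTER_CUBIC)]); cv2.imwrite('pics/c4.png',C[:,:,::-1])
E
```

```text
6.3 [ 0.5664 -0.0863  0.1334] [[-0.98, -0.197, 0.0], [-0.197, 0.98, -0.0], [-0.0, -0.0, -1.0]] [-0.41  0.02 -3.87] 0.040301935477866674 71.96305916659185
321 316 284 207
```

View pics/c4.png

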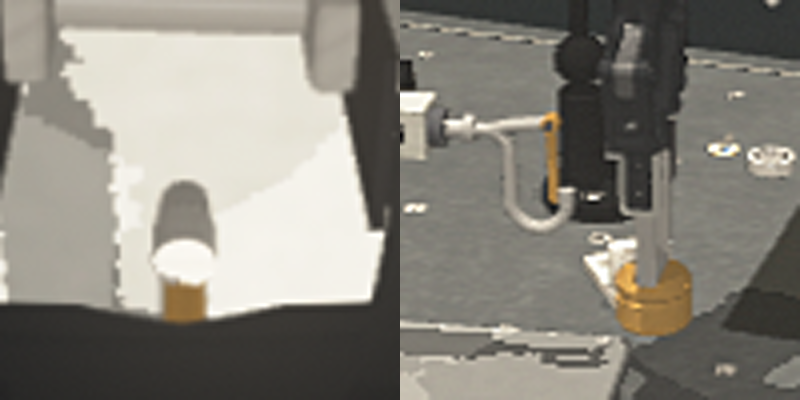

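Lateral alignment is within about 1 mm: the nose at crop (183,260) is central between the cheeks at 55 and 305. In the side crop the weight hangs upright in front of the gate. I'll advance towards the gate.

{"name": "step_arm", "arguments": {
  "targets": [
    [9.8,2,1,0,0.3],
    [9.8,2,0,0,0.3],
    [9.8,2,0,0,0.3],
    [7.8,1.6,0,0,0.3],
    [0,0,0,0,0.3]
  ]
}}

```text
time: 6.9
tool_pos: [0.6049, -0.0776, 0.1344]
orientation: [[-0.98, -0.2, 0.001], [-0.2, 0.98, -0.0], [-0.001, -0.0, -1.0]]
wrist_force: [-0.2, -0.7, -4.0]
gripper_width: 0.04
grasp_force: 72.1
```

{"name": "step_arm", "arguments": {
  "targets": [
    [2,0.4,0,0,0.3],
    [2,0.4,0,0,0.3],
    [0,0,0,0,0.3]
  ]
}}

```text
time: 7.2
tool_pos: [0.6077, -0.077, 0.1342]
orientation: [[-0.98, -0.199, -0.0], [-0.199, 0.98, 0.0], [0.0, 0.0, -1.0]]
wrist_force: [0.5, -0.8, -3.1]
gripper_width: 0.0402
grasp_force: 72.1
```

{"name": "step_arm", "arguments": {
  "targets": [
    [2,0.4,0,0,0.3],
    [2,0.4,0,0,0.3],
    [0,0,0,0,0.3]
  ]
}}

```text
time: 7.5
tool_pos: [0.6119, -0.0762, 0.1344]
orientation: [[-0.98, -0.199, 0.0], [-0.199, 0.98, -0.0], [-0.0, -0.0, -1.0]]
wrist_force: [-0.6, 0.2, -3.5]
gripper_width: 0.0401
grasp_force: 72.1
```

{"name": "step_arm", "arguments": {
  "targets": [
    [2,0.4,0,0,0.3],
    [2,0.4,0,0,0.3],
    [0,0,0,0,0.3]
  ]
}}

```text
time: 7.8
tool_pos: [0.6156, -0.0754, 0.1342]
orientation: [[-0.98, -0.199, -0.001], [-0.199, 0.98, -0.0], [0.001, 0.0, -1.0]]
wrist_force: [-2.0, -0.5, -2.2]
gripper_width: 0.0403
grasp_force: 72.1
```

{"name": "step_arm", "arguments": {
  "targets": [
    [2,0.4,0,0,0.3],
    [0,0,0,0,0.3]
  ]
}}

```text
time: 8.0
tool_pos: [0.6175, -0.075, 0.1342]
orientation: [[-0.98, -0.199, -0.001], [-0.199, 0.98, 0.0], [0.001, 0.0, -1.0]]
wrist_force: [-2.2, -0.6, -2.6]
gripper_width: 0.0403
grasp_force: 72.1
```

{"name": "step_arm", "arguments": {
  "targets": [
    [2,0.4,0,0,0.3],
    [0,0,0,0,0.3]
  ]
}}

```text
time: 8.2
tool_pos: [0.6195, -0.0746, 0.1341]
orientation: [[-0.98, -0.199, -0.001], [-0.199, 0.98, 0.0], [0.001, 0.0, -1.0]]
wrist_force: [-2.8, -1.1, -2.0]
gripper_width: 0.04
grasp_force: 72.1
```

{"name": "step_arm", "arguments": {
  "targets": [
    [2,0.4,0,0,0.3],
    [0,0,0,0,0.3]
  ]
}}

```text
time: 8.4
tool_pos: [0.6216, -0.0742, 0.1342]
orientation: [[-0.98, -0.199, -0.001], [-0.199, 0.98, 0.0], [0.001, 0.0, -1.0]]
wrist_force: [-3.8, -1.2, -2.1]
gripper_width: 0.0403
grasp_force: 72.1
```

{"name": "step_arm", "arguments": {
  "targets": [
    [2,0.4,0,0,0.3],
    [0,0,0,0,0.3]
  ]
}}

```text
time: 8.6
tool_pos: [0.6235, -0.0738, 0.1341]
orientation: [[-0.98, -0.199, -0.001], [-0.199, 0.98, 0.0], [0.001, 0.0, -1.0]]
wrist_force: [-4.8, -0.8, -1.8]
gripper_width: 0.0403
grasp_force: 72.1
```

{"name": "step_arm", "arguments": {
  "targets": [
    [2,0.4,0,0,0.3],
    [2,0.4,0,0,0.3],
    [0,0,0,0,0.3]
  ]
}}

```text
time: 8.9
tool_pos: [0.6273, -0.073, 0.1341]
orientation: [[-0.98, -0.199, -0.001], [-0.199, 0.98, 0.0], [0.001, 0.0, -1.0]]
wrist_force: [-6.6, -1.1, -1.6]
gripper_width: 0.0404
grasp_force: 72.2
```

{"name": "step_arm", "arguments": {
  "targets": [
    [2,0.4,0,0,0.3],
    [2,0.4,0,0,0.3],
    [0,0,0,0,0.3]
  ]
}}

```text
time: 9.2
tool_pos: [0.631, -0.0722, 0.1339]
orientation: [[-0.98, -0.199, -0.002], [-0.199, 0.98, -0.0], [0.002, 0.0, -1.0]]
wrist_force: [-7.4, -1.4, -2.2]
gripper_width: 0.0402
grasp_force: 72.2
```

{"name": "step_arm", "arguments": {
  "targets": [
    [2,0.4,0,0,0.3],
    [2,0.4,0,0,0.3],
    [0,0,0,0,0.3]
  ]
}}

```text
time: 9.5
tool_pos: [0.6348, -0.0715, 0.1339]
orientation: [[-0.98, -0.199, -0.003], [-0.199, 0.98, 0.0], [0.003, 0.001, -1.0]]
wrist_force: [-7.6, -2.0, -1.4]
gripper_width: 0.0398
grasp_force: 72.2
```

{"name": "step_arm", "arguments": {
  "targets": [
    [2,0.4,0,0,0.3],
    [2,0.4,0,0,0.3],
    [0,0,0,0,0.3]
  ]
}}

```text
time: 9.8
tool_pos: [0.6386, -0.0707, 0.1339]
orientation: [[-0.98, -0.199, -0.004], [-0.199, 0.98, -0.0], [0.003, 0.001, -1.0]]
wrist_force: [-8.3, -1.6, -0.6]
gripper_width: 0.0402
grasp_force: 72.3
```

{"name": "step_arm", "arguments": {
  "targets": [
    [2,0.4,0,0,0.3],
    [2,0.4,0,0,0.3],
    [0,0,0,0,0.3]
  ]
}}

```text
time: 10.1
tool_pos: [0.6424, -0.0699, 0.1339]
orientation: [[-0.98, -0.199, -0.004], [-0.199, 0.98, -0.0], [0.004, 0.001, -1.0]]
wrist_force: [-9.1, -1.7, 1.1]
gripper_width: 0.0404
grasp_force: 72.4
```

{"name": "step_arm", "arguments": {
  "targets": [
    [2,0.4,0,0,0.3],
    [2,0.4,0,0,0.3],
    [0,0,0,0,0.3]
  ]
}}

```text
time: 10.4
tool_pos: [0.6461, -0.0692, 0.1338]
orientation: [[-0.98, -0.199, -0.005], [-0.199, 0.98, -0.0], [0.005, 0.001, -1.0]]
wrist_force: [-10.1, -2.3, 0.6]
gripper_width: 0.0401
grasp_force: 72.4
```

{"name": "step_arm", "arguments": {
  "targets": [
    [2,0.4,0,0,0.3],
    [2,0.4,0,0,0.3],
    [0,0,0,0,0.3]
  ]
}}

```text
time: 10.7
tool_pos: [0.6497, -0.0684, 0.1335]
orientation: [[-0.98, -0.199, -0.006], [-0.199, 0.98, -0.0], [0.006, 0.001, -1.0]]
wrist_force: [-11.4, -1.4, -0.9]
gripper_width: 0.0403
grasp_force: 72.4
```

```bash
python3 - <<'E'
from h import *
s=readout.observe(); print(s['time'],s['tool_pos'].round(4),s['wrist_force'].round(2))
im,c=snap('wrist','w5'); b,d=snap('side','side5'); 
u,v=map(int,proj(c,(.645,-.07,.15),True)); p,q=map(int,proj(d,(.645,-.07,.14)));print(u,v,p,q)
f=d; 
C=np.hstack([cv2.resize(im[v-70:v+30,u-50:u+50],(400,400),interpolation=cv2.INTER_CUBIC),cv2.resize(b[q-30:q+30,p-30:p+30],(400,400),interpolation=cv2.INTER_CUBIC)]); cv2.imwrite('pics/c5.png',C[:,:,::-1])
E
```

```text
10.7 [ 0.6497 -0.0684  0.1335] [-11.45  -1.41  -0.87]
316 267 259 201
```

View pics/c5.png

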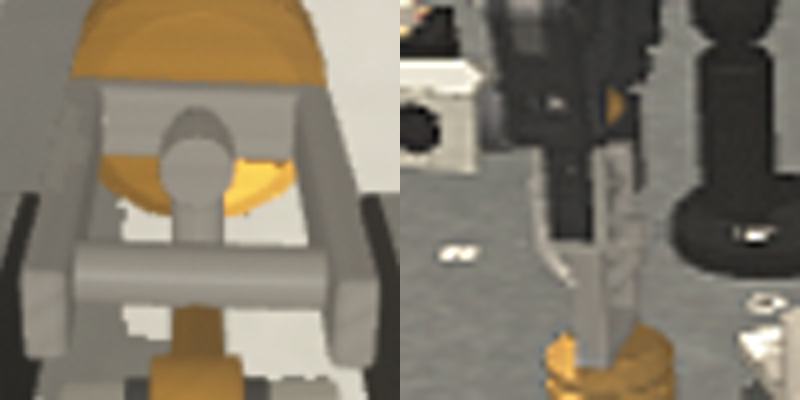

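The wrist crop shows the pin beyond the nose, whose top is at crop (197,172), pixel (315.3,240), with the gate pushed in ahead of it. Next I'll quantify that.

```bash
python3 - <<'E'
from h import *
im,c=load('w5'); x=np.array([.98,.199,0])
o=np.array([.6267,-.0745,0])
pin=onz(c,266+201/4,197+272/4,.1435,1); nose=onz(c,266+197/4,197+172/4,.1365,1); top=onz(c,266+197/4,197+365/4,.1785,1)
for n,p in(('pin',pin),('nose',nose),('hinge',top),('tcp',np.array([.6497,-.0684,.1]))): print(n,p.round(4),((p-o)@x*1000).round(1))
E
```

```text
pin [ 0.6474 -0.0698  0.1435] 21.2
nose [ 0.6374 -0.0723  0.1365] 10.9
hinge [ 0.6386 -0.0721  0.1785] 12.1
tcp [ 0.6497 -0.0684  0.1   ] 23.8
```

{"name": "step_arm", "arguments": {
  "targets": [
    [2,0.4,0,0,0.3],
    [2,0.4,0,0,0.3],
    [0,0,0,0,0.3]
  ]
}}

```text
time: 11.1
tool_pos: [0.6533, -0.0676, 0.1332]
orientation: [[-0.98, -0.199, -0.007], [-0.199, 0.98, -0.0], [0.007, 0.001, -1.0]]
wrist_force: [-12.6, -3.0, -1.1]
gripper_width: 0.0404
grasp_force: 72.4
```

{"name": "step_arm", "arguments": {
  "targets": [
    [2,0.4,0,0,0.3],
    [0,0,0,0,0.3]
  ]
}}

```text
time: 11.3
tool_pos: [0.6551, -0.0672, 0.133]
orientation: [[-0.98, -0.199, -0.008], [-0.199, 0.98, 0.0], [0.007, 0.002, -1.0]]
wrist_force: [-12.8, -3.1, -0.0]
gripper_width: 0.0408
grasp_force: 72.3
```

```bash
python3 - <<'E'
from h import *
s=readout.observe(); print(s['time'],s['tool_pos'].round(4),s['wrist_force'].round(2))
im,c=snap('wrist','w6'); u,v=int(proj(c,(.645,-.07,.15),True)[0]),267
g=im.astype(int).sum(2)//3
h=cv2.cvtColor(im,cv2.COLOR_RGB2HSV)
a,_=load('w5'); 
# column profiles through nose and pin, previous vs now
ga=a.astype(int).sum(2)//3
print(ga[222:292,315].tolist()); print(g[222:292,315].tolist())
E
```

```text
11.3 [ 0.6551 -0.0672  0.133 ] [-1.285e+01 -3.080e+00 -1.000e-02]
[148, 134, 117, 109, 112, 113, 114, 115, 119, 132, 144, 146, 145, 145, 145, 144, 143, 141, 140, 142, 143, 143, 144, 144, 145, 145, 143, 138, 141, 143, 144, 144, 145, 145, 148, 126, 115, 119, 127, 134, 138, 141, 145, 152, 159, 158, 149, 145, 142, 138, 125, 100, 82, 82, 82, 83, 83, 83, 83, 83, 83, 83, 83, 86, 89, 93, 98, 101, 103, 106]
[112, 113, 114, 116, 127, 144, 145, 144, 144, 144, 145, 143, 140, 140, 141, 142, 142, 143, 144, 143, 143, 143, 137, 136, 140, 143, 144, 143, 143, 144, 147, 152, 153, 155, 153, 128, 114, 118, 127, 132, 136, 140, 144, 151, 157, 157, 149, 145, 141, 137, 121, 90, 81, 81, 82, 82, 82, 83, 85, 89, 94, 97, 100, 104, 107, 110, 112, 114, 118, 119]
```

The gate is at its stop (13 N) and the pin is about 13 mm past the nose. I'll lower now.

{"name": "step_arm", "arguments": {
  "targets": [
    [0,0,-2,0,0.3],
    [0,0,-2,0,0.3],
    [0,0,0,0,0.3]
  ]
}}

```text
time: 11.65
tool_pos: [0.6548, -0.0672, 0.1283]
orientation: [[-0.98, -0.199, -0.008], [-0.199, 0.98, 0.0], [0.008, 0.002, -1.0]]
wrist_force: [-11.3, -3.5, -4.1]
gripper_width: 0.0403
grasp_force: 72.0
```

{"name": "step_arm", "arguments": {
  "targets": [
    [0,0,-2,0,0.3],
    [0,0,-2,0,0.3],
    [0,0,0,0,0.3]
  ]
}}

```text
time: 11.95
tool_pos: [0.6549, -0.0672, 0.1243]
orientation: [[-0.98, -0.199, -0.008], [-0.199, 0.98, 0.0], [0.008, 0.002, -1.0]]
wrist_force: [-10.8, -2.0, -5.0]
gripper_width: 0.0404
grasp_force: 72.1
```

{"name": "step_arm", "arguments": {
  "targets": [
    [0,0,-2,0,0.3],
    [0,0,-1,0,0.3],
    [0,0,0,0,0.3]
  ]
}}

```text
time: 12.25
tool_pos: [0.6551, -0.0671, 0.1214]
orientation: [[-0.98, -0.199, -0.007], [-0.199, 0.98, 0.0], [0.007, 0.002, -1.0]]
wrist_force: [-9.8, -2.5, -4.3]
gripper_width: 0.0399
grasp_force: 72.2
```

{"name": "step_arm", "arguments": {
  "targets": [
    [-2,-0.4,-2,0,0.3],
    [-2,-0.4,-1,0,0.3],
    [0,0,0,0,0.3]
  ]
}}

```text
time: 12.55
tool_pos: [0.6511, -0.0676, 0.1176]
orientation: [[-0.98, -0.199, -0.006], [-0.199, 0.98, 0.001], [0.006, 0.002, -1.0]]
wrist_force: [-6.4, -1.0, -10.0]
gripper_width: 0.0403
grasp_force: 71.7
```

{"name": "step_arm", "arguments": {
  "targets": [
    [-2,-0.4,-1,0,0.3],
    [-2,-0.4,-1,0,0.3],
    [0,0,0,0,0.3]
  ]
}}

```text
time: 12.85
tool_pos: [0.6482, -0.0681, 0.117]
orientation: [[-0.98, -0.199, -0.004], [-0.199, 0.98, 0.001], [0.003, 0.002, -1.0]]
wrist_force: [-6.6, -0.6, -4.7]
gripper_width: 0.0403
grasp_force: 72.5
```

{"name": "step_arm", "arguments": {
  "targets": [
    [-2,-0.4,-1,0,0.3],
    [-2,-0.4,-1,0,0.3],
    [0,0,0,0,0.3]
  ]
}}

```text
time: 13.15
tool_pos: [0.6455, -0.0692, 0.1163]
orientation: [[-0.98, -0.199, -0.0], [-0.199, 0.98, 0.0], [0.0, 0.0, -1.0]]
wrist_force: [-3.7, -0.4, -1.0]
gripper_width: 0.0404
grasp_force: 72.8
```

I've used all ten picture views, so from here I check numerically.

```bash
python3 - <<'E'
from h import *
s=readout.observe(); print(s['time'],s['tool_pos'].round(4),s['wrist_force'].round(2),s['wrist_torque'].round(2))
im,c=snap('wrist','w7'); g=im.astype(int).sum(2)//3
x=np.array([.98,.199,0]);o=np.array([.6267,-.0745,0]);
def hx(d): return o+x*d/1000
# expected rows for hook displacement d
for d in(0,8,12,16,24): print(d,'nose',np.round(proj(c,hx(d-15.5)+[0,0,.1365],1),1),'hinge',np.round(proj(c,hx(d-8)+[0,0,.1785],1),1))
print('pin',np.round(proj(c,s['tool_pos']+[0,0,.014],1),1))
for u in (308,316): print(u,[(v,*im[v,u].tolist()) for v in range(150,330,3)])
h=cv2.cvtColor(im,cv2.COLOR_RGB2HSV); m=cv2.inRange(h,(8,110,60),(28,255,255)); m[:,:280]=0;m[:,350:]=0
k,l,st,ce=cv2.connectedComponentsWithStats(m); print([ (st[i].tolist()) for i in range(1,k) if st[i,4]>8])
E
```

```text
13.15 [ 0.6455 -0.0692  0.1163] [-3.71 -0.39 -0.97] [0.03 0.77 0.01]
0 nose [315.  208.4] hinge [314.9 276.2]
8 nose [315.1 226.3] hinge [314.9 298. ]
12 nose [315.1 234.9] hinge [314.9 308.1]
16 nose [315.1 243.4] hinge [315.  317.7]
24 nose [315.1 259.6] hinge [315.  335.7]
pin [318.1 273.7]
308 [(150, 129, 126, 117), (153, 130, 125, 117), (156, 127, 123, 115), (159, 223, 217, 204), (162, 224, 219, 205), (165, 210, 206, 192), (168, 141, 137, 127), (171, 129, 125, 116), (174, 128, 124, 116), (177, 128, 123, 114), (180, 128, 124, 115), (183, 130, 110, 83), (186, 132, 100, 55), (189, 156, 115, 59), (192, 150, 111, 58), (195, 162, 119, 59), (198, 165, 122, 60), (201, 171, 127, 62), (204, 169, 125, 61), (207, 168, 125, 61), (210, 172, 127, 60), (213, 171, 128, 65), (216, 121, 113, 101), (219, 121, 116, 105), (222, 153, 145, 133), (225, 157, 151, 139), (228, 153, 146, 135), (231, 153, 146, 134), (234, 156, 149, 138), (237, 137, 125, 108), (240, 130, 111, 85), (243, 140, 112, 73), (246, 140, 113, 73), (249, 134, 104, 62), (252, 134, 108, 71), (255, 133, 102, 62), (258, 129, 96, 53), (261,
[... 1103 characters left out ...]
37), (237, 149, 134, 110), (240, 131, 98, 52), (243, 131, 97, 52), (246, 131, 98, 52), (249, 130, 97, 52), (252, 130, 97, 51), (255, 131, 98, 51), (258, 131, 97, 52), (261, 131, 98, 52), (264, 130, 97, 52), (267, 131, 98, 52), (270, 131, 98, 52), (273, 130, 97, 51), (276, 130, 97, 52), (279, 131, 98, 52), (282, 124, 94, 51), (285, 141, 106, 54), (288, 152, 112, 57), (291, 161, 119, 58), (294, 173, 129, 61), (297, 183, 137, 65), (300, 180, 134, 63), (303, 173, 128, 61), (306, 165, 122, 59), (309, 159, 117, 58), (312, 150, 144, 134), (315, 150, 144, 133), (318, 150, 144, 133), (321, 149, 143, 132), (324, 149, 143, 132), (327, 149, 143, 132)]
[[284, 183, 63, 35, 1632], [291, 236, 49, 75, 1828]]
```

The gate mask is continuous from the nose (row 237) to the hinge (row 298) and hides the pin, so the gate is shut behind the pin. The hook is still pushed back about 8 mm, with the pin against its spine. I'll ease back to let the hook return.

{"name": "step_arm", "arguments": {
  "targets": [
    [-2,-0.4,0,0,0.3],
    [-2,-0.4,0,0,0.3],
    [-2,-0.4,0,0,0.3],
    [0,0,0,0,0.3]
  ]
}}

```text
time: 13.6
tool_pos: [0.6397, -0.0706, 0.1163]
orientation: [[-0.98, -0.199, 0.001], [-0.199, 0.98, 0.0], [-0.001, -0.0, -1.0]]
wrist_force: [-2.2, 0.5, -2.3]
gripper_width: 0.0403
grasp_force: 72.7
```

{"name": "step_arm", "arguments": {
  "targets": [
    [-2,-0.4,0,0,0.3],
    [-2,-0.4,0,0,0.3],
    [0,0,0,0,0.3]
  ]
}}

```text
time: 13.9
tool_pos: [0.6359, -0.0717, 0.1164]
orientation: [[-0.98, -0.199, 0.001], [-0.199, 0.98, -0.0], [-0.001, -0.001, -1.0]]
wrist_force: [-0.2, 0.2, -2.6]
gripper_width: 0.0404
grasp_force: 72.6
```

{"name": "step_arm", "arguments": {
  "targets": [
    [-2,-0.4,0,0,0.3],
    [-2,-0.4,0,0,0.3],
    [0,0,0,0,0.3]
  ]
}}

```text
time: 14.2
tool_pos: [0.6315, -0.0723, 0.1163]
orientation: [[-0.98, -0.199, 0.0], [-0.199, 0.98, -0.0], [-0.0, -0.0, -1.0]]
wrist_force: [0.1, -0.2, -4.0]
gripper_width: 0.0404
grasp_force: 72.6
```

{"name": "step_arm", "arguments": {
  "targets": [
    [-2,-0.4,0,0,0.3],
    [-1.5,-0.3,-1,0,0.3],
    [0,0,-2,0,0.3],
    [0,0,0,0,0.3]
  ]
}}

```text
time: 14.6
tool_pos: [0.6278, -0.0729, 0.1128]
orientation: [[-0.98, -0.199, -0.001], [-0.199, 0.98, 0.0], [0.001, 0.0, -1.0]]
wrist_force: [-0.3, -0.2, -3.9]
gripper_width: 0.0403
grasp_force: 72.6
```

{"name": "step_arm", "arguments": {
  "targets": [
    [0,0,-1,0,0.3],
    [0,0,0,0,0.3]
  ]
}}

```text
time: 14.8
tool_pos: [0.6281, -0.0729, 0.1121]
orientation: [[-0.98, -0.199, -0.0], [-0.199, 0.98, 0.0], [0.0, 0.0, -1.0]]
wrist_force: [-0.7, -0.3, -3.1]
gripper_width: 0.0402
grasp_force: 72.6
```

{"name": "step_arm", "arguments": {
  "targets": [
    [0,0,-1,0,0.3],
    [0,0,0,0,0.3]
  ]
}}

```text
time: 15.0
tool_pos: [0.6281, -0.0729, 0.1111]
orientation: [[-0.98, -0.199, -0.0], [-0.199, 0.98, 0.0], [0.0, 0.0, -1.0]]
wrist_force: [0.5, -1.2, -2.4]
gripper_width: 0.0405
grasp_force: 72.6
```

{"name": "step_arm", "arguments": {
  "targets": [
    [0,0,-0.7,0,0.3],
    [0,0,0,0,0.3]
  ]
}}

```text
time: 15.2
tool_pos: [0.6281, -0.0729, 0.1105]
orientation: [[-0.98, -0.199, -0.0], [-0.199, 0.98, 0.0], [0.0, 0.0, -1.0]]
wrist_force: [0.7, -1.0, -3.2]
gripper_width: 0.0402
grasp_force: 72.6
```

{"name": "step_arm", "arguments": {
  "targets": [
    [0,0,-0.6,0,0.3],
    [0,0,0,0,0.3]
  ]
}}

```text
time: 15.4
tool_pos: [0.6282, -0.0729, 0.1101]
orientation: [[-0.98, -0.199, 0.0], [-0.199, 0.98, -0.0], [-0.0, -0.0, -1.0]]
wrist_force: [-0.8, 0.2, -2.2]
gripper_width: 0.0402
grasp_force: 72.5
```

{"name": "step_arm", "arguments": {
  "targets": [
    [0,0,-0.6,0,0.3],
    [0,0,0,0,0.3]
  ]
}}

```text
time: 15.6
tool_pos: [0.6284, -0.073, 0.1099]
orientation: [[-0.98, -0.199, 0.0], [-0.199, 0.98, -0.0], [-0.0, -0.0, -1.0]]
wrist_force: [-0.8, -0.2, -0.1]
gripper_width: 0.0402
grasp_force: 72.8
```

{"name": "step_arm", "arguments": {
  "targets": [
    [0,0,-0.6,0,0.3],
    [0,0,0,0,0.3]
  ]
}}

```text
time: 15.8
tool_pos: [0.6287, -0.0729, 0.1097]
orientation: [[-0.98, -0.199, 0.001], [-0.199, 0.98, -0.0], [-0.001, -0.0, -1.0]]
wrist_force: [-0.8, 1.4, 3.8]
gripper_width: 0.0401
grasp_force: 73.1
```

{"name": "step_arm", "arguments": {
  "targets": [
    [0,0,0.6,0,0.3],
    [0,0,0,0,0.3],
    [0,0,0,0,0.3]
  ],
  "newtons": 20
}}

```text
time: 16.1
tool_pos: [0.6283, -0.073, 0.1097]
orientation: [[-0.98, -0.199, 0.001], [-0.199, 0.98, -0.0], [-0.0, -0.0, -1.0]]
wrist_force: [-1.8, 0.5, 3.3]
gripper_width: 0.0406
grasp_force: 73.1
```

{"name": "step_arm", "arguments": {
  "targets": [
    [0,0,0,0,0.49],
    [0,0,0,0,0.5],
    [0,0,0,0,0.52],
    [0,0,0,0,0.55],
    [0,0,0,0,0.6]
  ]
}}

```text
time: 16.6
tool_pos: [0.6281, -0.0729, 0.1092]
orientation: [[-0.98, -0.199, -0.0], [-0.199, 0.98, 0.0], [0.0, 0.0, -1.0]]
wrist_force: [0.1, -0.3, 0.5]
gripper_width: 0.0513
grasp_force: 0.0
```

{"name": "step_arm", "arguments": {
  "targets": [
    [0,0,0,0,0.7],
    [0,0,0,0,0.8],
    [0,0,0,0,0.85],
    [0,0,0,0,0.9],
    [0,0,0,0,0.9]
  ]
}}

```text
time: 17.1
tool_pos: [0.6281, -0.0729, 0.1094]
orientation: [[-0.98, -0.199, -0.0], [-0.199, 0.98, -0.0], [0.0, -0.0, -1.0]]
wrist_force: [0.3, 0.2, -0.7]
gripper_width: 0.077
grasp_force: 0.0
```

Released with no contact. I'll rise straight up, with the beam and hook between the fingers, then back away.

{"name": "step_arm", "arguments": {
  "targets": [
    [0,0,4,0,0.9],
    [0,0,10,0,0.9],
    [0,0,20,0,0.9],
    [0,0,30,0,0.9],
    [0,0,30,0,0.9]
  ]
}}

```text
time: 17.6
tool_pos: [0.628, -0.0729, 0.205]
orientation: [[-0.98, -0.199, 0.0], [-0.199, 0.98, -0.0], [-0.0, -0.0, -1.0]]
wrist_force: [1.5, 0.0, -0.3]
gripper_width: 0.0769
grasp_force: 0.0
```

{"name": "step_arm", "arguments": {
  "targets": [
    [0,0,30,0,0.9],
    [0,0,30,0,0.9],
    [-25,-5,10,0,0.9],
    [0,0,0,0,0.9],
    [0,0,0,0,0.9]
  ]
}}

```text
time: 18.1
tool_pos: [0.6032, -0.078, 0.2742]
orientation: [[-0.98, -0.199, 0.001], [-0.199, 0.98, -0.0], [-0.001, -0.001, -1.0]]
wrist_force: [0.1, 0.1, -1.3]
gripper_width: 0.0767
grasp_force: 0.0
```

```bash
python3 - <<'E'
from h import *
def br(n,f,boxz=None):
    im,c=snap(n,f); return im,c
s=readout.observe(); print(s['time'],s['tool_pos'].round(4),s['wrist_force'].round(2))
for n in('side','scene'):
  prev=None
  for k in range(4):
    im,c=snap(n,f'{n}f{k}')
    if prev is not None: print('motion',n,(np.abs(im.astype(int)-prev).max(2)>40).sum())
    prev=im.astype(int)
  old,_=load(n+'0')
  u,v=proj(c,(.6267,-.0745,.055)); print(n,'expected brass',round(u),round(v))
  h=cv2.cvtColor(im,cv2.COLOR_RGB2HSV); m=cv2.inRange(h,(8,110,60),(26,255,255)); k,l,st,ce=cv2.connectedComponentsWithStats(m)
  for i in range(1,k):
    if st[i,4]>25: print(st[i].tolist(),ce[i].round(1))
  for b in ((.501,-.369),): print('small exp',np.round(proj(c,(*b,.018)),0))
im,c=snap('wrist','wf'); x=np.array([.98,.199,0]);o=np.array([.6267,-.0745,0])
h=cv2.cvtColor(im,cv2.COLOR_RGB2HSV); m=cv2.inRange(h,(8,110,60),(26,255,255)); k,l,st,ce=cv2.connectedComponentsWithStats(m)
for i in range(1,k):
    if st[i,4]>15: print('wrist',st[i].tolist(),ce[i].round(1))
print('nose',proj(c,o-x*.0155+[0,0,.1365],1),'hinge',proj(c,o-x*.008+[0,0,.1785],1),'pin',proj(c,o+[0,0,.12],1),'body',proj(c,o+[0,0,.067],1))
E
```

```text
18.1 [ 0.6032 -0.078   0.2742] [ 0.13  0.13 -1.26]
motion side 207
motion side 125
motion side 54
side expected brass 269 236
[269, 185, 5, 23, 55] [271.7 195.1]
[346, 205, 12, 10, 99] [351.4 209.7]
[260, 229, 20, 19, 264] [270.  239.4]
[473, 254, 17, 10, 72] [481.1 259.1]
[85, 329, 19, 30, 184] [ 94.9 348.5]
small exp [355. 208.]
motion scene 1
motion scene 2
motion scene 10
scene expected brass 282 219
[202, 177, 22, 12, 121] [210.8 181.6]
[273, 216, 18, 14, 200] [281.2 222.4]
[365, 287, 17, 16, 203] [372.4 295.5]
small exp [372. 296.]
wrist [121, 61, 24, 23, 313] [133.9  72.2]
wrist [298, 172, 35, 19, 479] [315.3 182.4]
wrist [302, 201, 27, 28, 255] [315.1 213.8]
wrist [502, 299, 8, 5, 17] [505.8 301. ]
nose (np.float64(315.3194727921344), np.float64(199.5946271424549)) hinge (np.float64(315.29864408037), np.float64(223.10918975590306)) pin (np.float64(315.33655230856033), np.float64(209.6423734508824)) body (np.float64(315.3574503744603), np.float64(195.21537136725246))
```

The side view shows the gate exactly where it began (shut, hook home) and the weight hanging beneath. The small weight hasn't moved. I'll let any swing die out before checking again.

{"name": "step_arm", "arguments": {
  "targets": [
    [0,0,0,0,0.9],
    [0,0,0,0,0.9],
    [0,0,0,0,0.9],
    [0,0,0,0,0.9],
    [0,0,0,0,0.9]
  ]
}}

```text
time: 19.05
tool_pos: [0.6032, -0.0779, 0.2734]
orientation: [[-0.98, -0.199, 0.0], [-0.199, 0.98, -0.0], [-0.0, -0.0, -1.0]]
wrist_force: [-0.2, 0.6, -0.4]
gripper_width: 0.0769
grasp_force: 0.0
```

{"name": "step_arm", "arguments": {
  "targets": [
    [0,0,0,0,0.9],
    [0,0,0,0,0.9],
    [0,0,0,0,0.9],
    [0,0,0,0,0.9],
    [0,0,0,0,0.9]
  ]
}}

```text
time: 19.55
tool_pos: [0.6032, -0.0779, 0.2734]
orientation: [[-0.98, -0.199, 0.0], [-0.199, 0.98, -0.0], [-0.0, -0.0, -1.0]]
wrist_force: [0.6, 0.0, -0.0]
gripper_width: 0.0771
grasp_force: 0.0
```

{"name": "step_arm", "arguments": {
  "targets": [
    [0,0,0,0,0.9],
    [0,0,0,0,0.9],
    [0,0,0,0,0.9],
    [0,0,0,0,0.9],
    [0,0,0,0,0.9]
  ]
}}

```text
time: 20.05
tool_pos: [0.6031, -0.0779, 0.2734]
orientation: [[-0.98, -0.199, -0.0], [-0.199, 0.98, 0.0], [0.0, 0.0, -1.0]]
wrist_force: [-0.3, 0.0, -0.1]
gripper_width: 0.077
grasp_force: 0.0
```

{"name": "step_arm", "arguments": {
  "targets": [
    [0,0,0,0,0.9],
    [0,0,0,0,0.9],
    [0,0,0,0,0.9],
    [0,0,0,0,0.9],
    [0,0,0,0,0.9]
  ]
}}

```text
time: 20.55
tool_pos: [0.6031, -0.0779, 0.2734]
orientation: [[-0.98, -0.199, -0.0], [-0.199, 0.98, -0.0], [0.0, -0.0, -1.0]]
wrist_force: [0.2, -0.5, -0.1]
gripper_width: 0.0773
grasp_force: 0.0
```

```bash
python3 - <<'E'
from h import *
S=[snap('side',f'sg{k}')[0].astype(int) for k in range(14)]
for k in range(1,14): d=np.abs(S[k]-S[0]).max(2); print((d[210:260,250:290]>25).sum(),(d>40).sum(),end=' | ')
# bystanders: side image vs start, boxes round bracket and sphere foot
old=load('side0')[0].astype(int); d=np.abs(S[-1]-old).max(2)>40
print('bracket',d[215:235,280:303].sum(),'small',d[183:215,340:360].sum(),'sphere',d[195:212,285:298].sum(), readout.observe()['time'])
E
```

```text
0 0 | 0 0 | 0 0 | 0 0 | 0 0 | 0 0 | 0 0 | 0 0 | 0 0 | 0 0 | 0 0 | 0 0 | 0 0 | bracket 10 small 79 sphere 0 21.25
```

```bash
python3 -c "
from bench import ticket; print(ticket.close_job())"
```

```text
the job is handed in; nothing more can be done
None
```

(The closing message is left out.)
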